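Clamp a sample cell in the cam fixture

ROBOT

A 6-joint arm with a two-finger parallel gripper is mounted at the origin on the work surface. World frame = base frame: x ahead of the robot, y to its left, z up, the work surface at z = 0. Lengths are in mm, angles in degrees, forces in N, time in s.
With the tool pointing down it reaches from about 350 to 850 mm from the base axis. Payload 8.1 kg.
Tool frame: the origin (TCP) lies where the fingers leave the gripper's body, on its centre line; the fingertips stand 73 mm ahead of it and the grasp point (between the pads) lies 54 mm ahead of it; z points along the fingers, y is the line along which they close (so a half turn about z gives the same grasp; the last joint's range is limited). The gripper opens to 85 mm and grips with 20 to 120 N. Pads are 22 mm wide; open, the fingers measure 114 mm over their backs; the gripper's body (76 mm by 85 mm) begins 54 mm behind the grasp point. The pads swing forward as they close: fully open they stand 13 mm farther back than shut.
Start: joints at [-72.387, 7.471, 85.268, -0, 87.261, -4.893], TCP at [229.686, -554.302, 303.892] pointing down, gripper open.
Joint ranges: [-169.43, 169.43], [-51.17, 129.36], [1.28, 143.12], [-76.62, 256.62], [0, 156.53], [-152.29, 152.29]. Speed limits (degrees/s): [136.94, 136.94, 159.86, 180, 180, 180].

INTERFACE

Orientations are given as [roll, pitch, yaw] about the fixed x, y, z axes, in that order (R = Rz(yaw) Ry(pitch) Rx(roll)).
In Python, from bench import sense, optics, r gives the robot as it stands.
- The arm moves only by the tool servo_tool, never from a script. Its argument "plan" is a list that holds one entry, the list of rows, each a list of 5 numbers: the shift along the world's x, y, z in m, then the turn about the world's z in degrees, then the finger opening in m, from 0 to 0.0854. A call has 1 to 10 rows; each row shifts and turns the commanded pose from where the row before left it; what a row does not reach is not made up. A row lasts 1/10 s, in which the tool goes at most 50 mm and 8.59 degrees, less where a joint would pass 70% of its speed; a pose out of reach is approached as far as the arm can. A call is refused whole if a number of a shift passes 0.05 or a number of a turn 8.59, either way. A call with a gripper value outside its range is refused whole. The fingers move at their own pace and stop on an object; "force" is the grip in N (left out, the last holds). Time passes only in rows, so rows that do not move let the fingers close. It gives the time, the measured TCP pose, the force, the opening and the grip force at its end, in the units of the state.
- sense(): the state, without advancing time (a new reading comes with each control period).
- optics.snapshot(name): name is "scene" or "top" or "wrist"; returns a dict with "frame" (384x512x3 uint8, blue, green, red), "fx", "fy", "cx", "cy" (pixels), "dist_coeffs" ([k1, k2, p1, p2, k3] as OpenCV has them; the pictures are not rectified), "cam_to_world" (4x4, takes a point from camera to world coordinates). Camera axes: x right, y down, z forward; pixel columns grow to the right and rows downward; lengths in mm; the calibration is good to about 2 mm. A picture is of the moment at which its call begins. There is no depth.
- r.hand_in(): hands the job in; it is judged then, once.
The state is a dict: "time": time; "joint_pos": joint angles; "qd": joint speeds; "joint_efforts": joint torques, N m; "tool_pos": TCP position; "tcp_rot": TCP orientation; "ft_force": force on the tool from outside, world axes, zero at the start; "wrist_torque": the same for the moment, N m; "finger_gap": finger opening in mm; "grip_force": force on a finger pad.
Only numpy, scipy, OpenCV 4.12 (cv2) and the standard library are available. Lean on these libraries where they do the work, as an engineer would, in place of code of your own. Each camera call takes 0.05 s, during which the arm holds its last target. There are 200 camera calls.

TASK

Take the tall black sample cell and stand it in the nest of the cam clamp fixture, then let go of it. Then crank the handle clockwise (seen from above) over the cam's crest until the follower has dropped into the cam's flat dwell, and leave it resting there, clamping the cell. Do not force the crank on past the dwell (the cell would be crushed), and leave the other things on the bench where they are.

Things in the scene. Friction and masses are not known exactly. Their poses are not given: they have to be found in the camera images.
- fixture: Cam clamp fixture, screwed down: aluminium base plate 12 mm thick, from x = -67 to +206 mm, y = +-62. Origin on the vertical camshaft's axis at bench level; x points along the follower from the camshaft to the nest, z up. A grey cover (top at z = 44 mm) hides the back half (-x) of the steel cam.
- cam_mouth (a point): Rim of the steel plate cam (z = 24 to 36 mm) where the follower's brass roller (40 mm diameter) runs on it under a spring, open to view before the cover: 31 mm from the camshaft in the fixture's +x, z = 36 mm. Crank turning clockwise, the roller meets in turn: low dwell, rise, crest, flat dwell, overtravel lobe. Stroke (seen at a pin on the slide): 9 mm in the flat, 11 mm at the crest.
- nest (a point): Middle of the nest's floor, 169.5 mm from the camshaft along the fixture's x, z = 12 mm; axes as the fixture's. Open above. Side walls: inner faces at y = +-22 mm, 8 mm thick, tops at z = 24 mm. The cell, 36 mm across, stands here with 4 mm to spare at each side and, clamp open, 3.5 mm each towards pad (-x) and anvil (+x).
- anvil (a point): Top edge of the fixed anvil block's clamping face, in its middle: 191 mm from the camshaft along the fixture's x, z = 48 mm. The block is 60 mm wide and 14 mm thick. The pad presses the cell against it.
- pad: White clamp pad, 8 mm thick, 32 mm wide, z = 17 to 45 mm, sprung on the follower's end. Origin at the camshaft's axis when open (its face is then at x = 148 mm), shifted along the fixture's x by its travel. It meets the cell after up to 7 mm of travel, then presses it to the anvil: about 6 N in the dwell, 8 N at the crest; over 10 N crushes the cell.
- shaft_top (a point): On the camshaft's axis, z = 60 mm; the crank turns about it. The cam is clamped on the shaft at an angle that differs each time, so the turn needed is not known: the flat's middle comes 100 to 245 degrees clockwise from the start. The rise is 70 degrees long; the crest is 17 degrees (21 mm of the handle's way) before the flat's middle; about 20 degrees past the middle the cell is crushed.
- handle (a point): Crank handle: upright black round grip, 23 mm diameter, z = 61 to 105 mm, axis 70 mm from the camshaft's; this point is on its axis at z = 86 mm. It swivels freely, so the holding fingers need not turn. It stands on a steel arm 18 mm wide (top z = 58 mm). At the start it is about 100 degrees (+-15) clockwise, seen from above, from the fixture's +x.
- crank: Steel crank arm and hub; origin as the fixture's. By feel at the handle: hardly any resistance at first (low dwell), then 5 to 8 N against you on the rise up to the crest; beyond it the spring pulls the handle onward, up to 9 N, fading to nothing in the flat's middle, then resists ever more (about 20 N: crushed). Let go in the flat, the roller centres itself; on the rise, the crank runs back.
- cell: The sample cell: loose upright black cylinder, 36 mm diameter, 46 mm high, a bright metal band near the top and a metal button 24 mm wide, 3 mm high on top; 0.08 to 0.15 kg. Origin at the centre of its underside, z up. Yaw does not matter. It stands on the open bench.
- puck: Bystander: a short black cell, 34 mm in diameter and only 18 mm high, on the bench, in one of the two places where the tall cell may stand. Origin at the centre of its underside. Leave alone.
- boat: Bystander: a small open black weighing boat, about 60 x 45 mm and 14 mm high. Origin under its centre. Leave alone.
- bottle: Bystander: an amber bottle 50 mm in diameter and 100 mm high. Origin under its centre. Leave alone.
Things that resemble listed ones, but are neither listed nor needed, are in the scene too. What is shaped like the cell but red is not meant.

How it is judged:
By the outcome, as a careful person would: the job done as asked, in the order asked, and still so for the second after the job is handed in, with the robot touching nothing.
It also fails if it takes over 69 s, if anything falls off the work surface, if the arm or the gripper's body presses on something with over 40 N, if the wrist force passes 120 N, or if a joint passes its speed limit or range.

## Working session

There is one attempt and no reset: what is moved stays moved. The work goes in short steps, Python scripts to look and compute and a tool call to move; the robot and the scene stay as the last step left them, time stands still between calls to the robot, and variables do not carry over. Pictures are saved under pics/ and viewed, at most 10 in all, crops included, and the job is handed in when it is done.

Besides the shell and the picture viewer there is one more tool, called after "Call:" as a command line: name --argument value ..., lists and objects as JSON in quotes. servo_tool: Moves the arm, as the interface text tells. Its arguments: {"type":"object","properties":{"plan":{"type":"array"},"force":{"type":"number"}},"required":["plan"]}

```bash
mkdir -p pics; cat > h.py <<'E'
import numpy as np, cv2
from bench import sense, optics, r
def snap(n,f=None):
    s=optics.snapshot(n)
    if f: cv2.imwrite('pics/'+f,s['frame'])
    return s
def ray(s,uv):
    K=np.array([[s['fx'],0,s['cx']],[0,s['fy'],s['cy']],[0,0,1.]])
    p=cv2.undistortPoints(np.array(uv,float).reshape(-1,1,2),K,np.array(s['dist_coeffs'],float)).reshape(-1,2)
    T=np.array(s['cam_to_world'],float)
    return T[:3,3],np.c_[p,np.ones(len(p))]@T[:3,:3].T
def onz(s,uv,z):
    o,d=ray(s,uv); return o+d*((z-o[2])/d[:,2])[:,None]
def proj(s,P):
    K=np.array([[s['fx'],0,s['cx']],[0,s['fy'],s['cy']],[0,0,1.]])
    W=np.linalg.inv(np.array(s['cam_to_world'],float))
    return cv2.projectPoints(np.array(P,float).reshape(-1,3),cv2.Rodrigues(W[:3,:3])[0],W[:3,3],K,np.array(s['dist_coeffs'],float))[0].reshape(-1,2)
E
python3 - <<'E'
from h import *
import pickle
a=snap('top','top0.png');b=snap('scene','scene0.png')
pickle.dump((a,b),open('s0.pkl','wb'))
print(a['cam_to_world'],b['cam_to_world'],a['fx'],b['fx']);print(sense())
E
```

```text
[[-4.44201239e-03 -9.92915453e-01  1.18739937e-01  4.26849870e+02]
 [-9.99516772e-01  8.06161678e-03  3.00205482e-02 -6.98431543e+01]
 [-3.07651021e-02 -1.18549207e-01 -9.92471458e-01  1.06047650e+03]
 [ 0.00000000e+00  0.00000000e+00  0.00000000e+00  1.00000000e+00]] [[ 4.99314722e-01  6.05268918e-01 -6.19947050e-01  1.18615207e+03]
 [ 8.66182953e-01 -3.31957575e-01  3.73538835e-01 -4.56588416e+02]
 [ 2.02953272e-02 -7.23501006e-01 -6.90024923e-01  8.39328743e+02]
 [ 0.00000000e+00  0.00000000e+00  0.00000000e+00  1.00000000e+00]] 419.0102178247201 425.65589482177495
{'time': 0.1, 'joint_pos': array([-7.23870707e+01,  7.50944004e+00,  8.53236932e+01, -1.29618300e-03,
        8.72619806e+01, -4.89336668e+00]), 'qd': array([-0.00742512, -0.07023449, -0.15877161, -0.03057928, -0.04036614,
        0.10319817]), 'joint_efforts': array([ 1.39951382e-03, -5.70952499e+01, -5.01940763e+01, -8.19027764e-05,
        8.24228773e-03,  1.68295287e-05]), 'tool_pos': array([ 229.56731421, -553.93481678,  302.9569525 ]), 'tcp_rot': array([-1.79905122e+02, -6.82347667e-03,  2.25063533e+01]), 'ft_force': array([ 0.33060492, -0.08734106, -0.09698897]), 'wrist_torque': array([ 0.02603401, -0.0453174 ,  0.07049123]), 'grip_force': 0.0, 'finger_gap': 85.58083930446605}
```

View pics/top0.png

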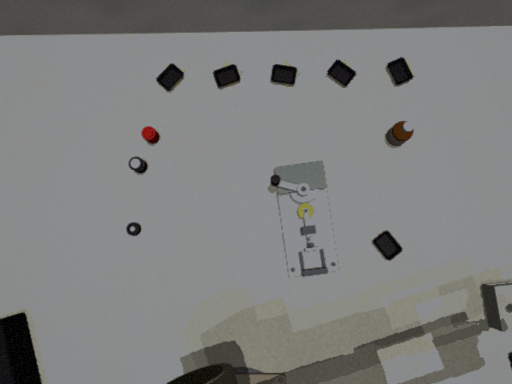

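View pics/scene0.png

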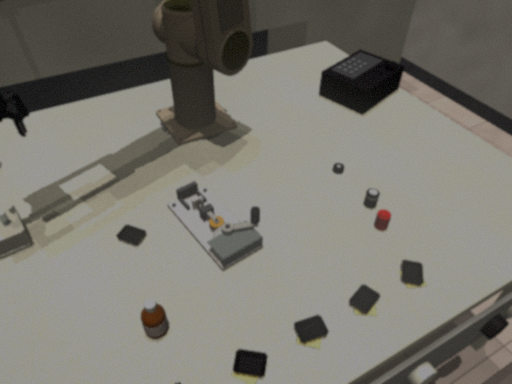

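Top view: the tall cell is at (137,163), the puck at (134,229) and the red decoy at (150,134). The fixture's shaft is at (304,189), the handle at (275,180) and the anvil at about (314,270). In the scene view the cell is at (372,195) and the handle at (255,215).

```bash
python3 - <<'E'
from h import *
import pickle
a,b=pickle.load(open('s0.pkl','rb'))
for n,uv,z in [('cell',(136,162),48),('puck',(134,229),18),('shaft',(304,189),60),('handle',(275,180),105),('anviltop',(314,267),48),('bottle',(405,128),100)]:
    print(n,onz(a,[uv],z).round(1))
for n,uv,z in [('cell',(373,191),48),('handle',(255,208),105)]: print('sc',n,onz(b,[uv],z).round(1))
# plate corners
for c in [(274,165),(324,161),(289,277),(339,271)]: print(onz(a,[c],12).round(1))
c1=cv2.resize(a['frame'][150:290,260:350],None,fx=4,fy=4,interpolation=cv2.INTER_CUBIC)
c2=cv2.resize(a['frame'][110:250,100:190],None,fx=4,fy=4,interpolation=cv2.INTER_CUBIC)
cv2.imwrite('pics/c1.png',np.hstack([c1,c2]))
E
```

```text
cell [[619.4 254.7  48. ]]
puck [[455.2 264.3  18. ]]
shaft [[ 547.3 -157.3   60. ]]
handle [[563.3 -87.2 105. ]]
anviltop [[ 362.4 -178.5   48. ]]
bottle [[ 683.1 -389.7  100. ]]
sc cell [[614.2 256.8  48. ]]
sc handle [[563.4 -87.7 105. ]]
[[615.  -86.8  12. ]]
[[ 624.  -213.1   12. ]]
[[ 336.  -120.7   12. ]]
[[ 350.3 -243.    12. ]]
```

View pics/c1.png

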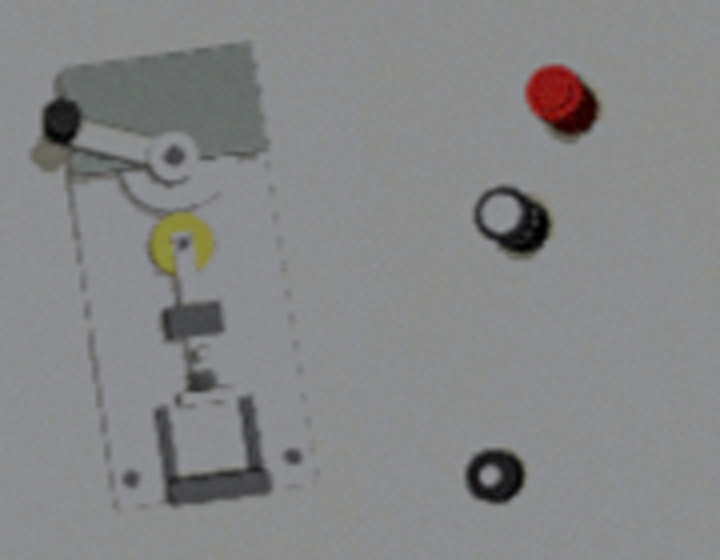

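The tall cell is at (500,215) in the crop, the shaft at (174,156) and the handle at (62,120). From the plate corners, the fixture's x axis points at about 186.6°. I'll go there by way of the fixture and take a wrist look on the way.

Call:
servo_tool --plan '[[[0.0215,0.045,0,-2,0.085],[0.0215,0.045,0,-2,0.085],[0.0215,0.045,0,-2,0.085],[0.0215,0.045,0,-2,0.085],[0.0215,0.045,0,-2,0.085],[0.0215,0.045,0,-2,0.085],[0.0215,0.045,0,-2,0.085],[0.0215,0.045,0,-2,0.085],[0,0,0,0,0.085],[0,0,0,0,0.085]]]'

```text
time: 1.1
tool_pos: [402.0, -193.2, 303.7]
tcp_rot: [180.0, 0.0, 6.7]
ft_force: [-0.1, -0.4, -0.3]
finger_gap: 85.2
grip_force: 0.0
```

```bash
python3 - <<'E'
from h import *
import pickle
w=snap('wrist','w1.png'); pickle.dump(w,open('w1.pkl','wb')); print(sense()['tool_pos'],sense()['tcp_rot'],w['cam_to_world'].round(2) if hasattr(w['cam_to_world'],'round') else w['cam_to_world'])
E
```

```text
[ 401.57171012 -194.25292678  303.6492361 ] [1.79991505e+02 3.61403439e-02 6.60561043e+00] [[ 1.2000e-01 -9.5000e-01 -2.7000e-01  4.7117e+02]
 [-9.9000e-01 -1.1000e-01 -3.0000e-02 -1.8461e+02]
 [ 0.0000e+00  2.8000e-01 -9.6000e-01  3.7346e+02]
 [ 0.0000e+00  0.0000e+00  0.0000e+00  1.0000e+00]]
```

View pics/w1.png

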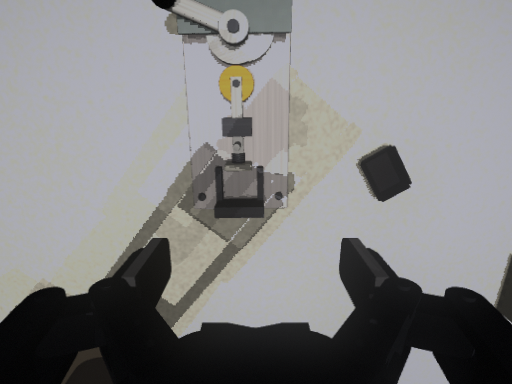

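The wrist view shows the shaft hub at (233,26), the roller at (236,84), the walls at columns 219 and 260, the anvil at rows 199–217, and the plate's screws at (202,197) and (279,196).

```bash
python3 - <<'E'
from h import *
import pickle
w=pickle.load(open('w1.pkl','rb')); a,b=pickle.load(open('s0.pkl','rb'))
print('shaft',onz(w,[(233,26)],60).round(1),'screws',onz(w,[(202,197),(279,196)],12).round(1),'roller pin',onz(w,[(236,84)],40).round(1))
print('walls top', onz(w,[(219,168),(260,168)],24).round(1))
S=np.array([549,-157]);th=np.radians(186.6);ex=np.array([np.cos(th),np.sin(th)]);ey=np.array([-ex[1],ex[0]])
P=[(0,0,60),(206,62,12),(206,-62,12),(191,30,48),(191,-30,48),(205,30,48),(205,-30,48),(148,-22,24),(148,22,24)]
W=[list(S+x*ex+y*ey)+[z] for x,y,z in P]
print(proj(w,W).round(0).tolist()); 
im=cv2.resize(w['frame'][130:230,170:310],None,fx=5,fy=5,interpolation=cv2.INTER_CUBIC)
for u,v in proj(w,W): cv2.circle(im,(int((u-170+.5)*5),int((v-130+.5)*5)),4,(0,0,255),1)
cv2.imwrite('pics/w1c.png',im)
E
```

```text
shaft [[ 547.  -154.4   60. ]] screws [[ 353.  -129.1   12. ]
 [ 366.1 -229.1   12. ]] roller pin [[ 495.1 -161.4   40. ]]
walls top [[ 396.7 -149.3   24. ]
 [ 402.6 -199.4   24. ]]
[[236.0, 24.0], [287.0, 208.0], [194.0, 207.0], [264.0, 206.0], [214.0, 205.0], [264.0, 217.0], [214.0, 217.0], [222.0, 166.0], [257.0, 166.0]]
```

View pics/w1c.png

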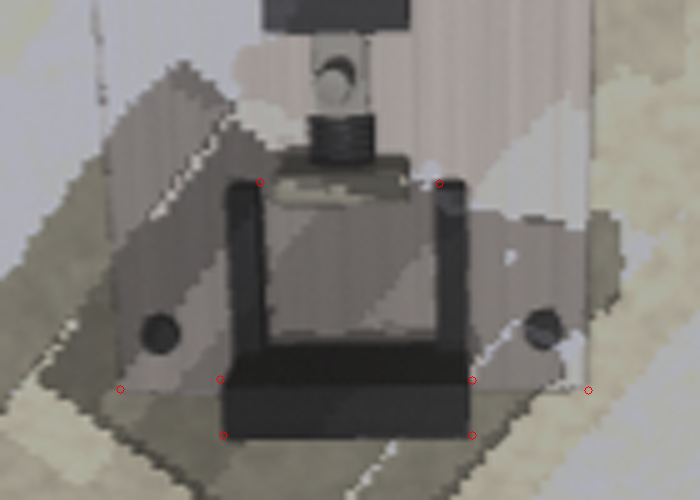

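Call:
servo_tool --plan '[[[0.0215,0.045,-0.008,0,0.085],[0.0215,0.045,-0.008,0,0.085],[0.0215,0.045,-0.008,0,0.085],[0.0215,0.045,-0.008,0,0.085],[0.0215,0.045,-0.008,0,0.085],[0.0215,0.045,-0.008,0,0.085],[0.0215,0.045,-0.008,0,0.085],[0.0215,0.045,-0.008,0,0.085],[0,0.045,-0.008,0,0.085],[0,0.0,0,0,0.085]]]'

```text
time: 2.15
tool_pos: [571.8, 209.7, 230.1]
tcp_rot: [-179.9, 0.2, 6.6]
ft_force: [-0.5, -0.7, 1.0]
finger_gap: 85.4
grip_force: 0.0
```

```bash
python3 - <<'E'
from h import *
import pickle
w=snap('wrist','w2.png'); pickle.dump(w,open('w2.pkl','wb')); print(sense()['tool_pos'],sense()['tcp_rot'])
print(proj(w,[(617,255,48),(617,255,24)]))
E
```

```text
[571.99191141 207.38649523 230.69640341] [1.79977916e+02 1.59631112e-01 6.57943050e+00]
[[208.95553106 132.20984707]
 [212.8756437  130.16561701]]
```

View pics/w2.png

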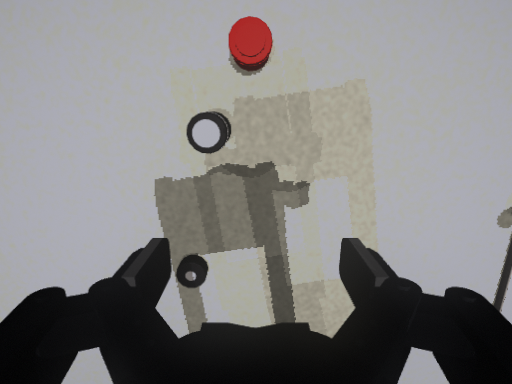

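The fixture model's projected points sit on the nest edges. The cell's button shows at (207,134), about 1 mm from prediction, so the cell is at (616,256). Now I'll descend and grasp it.

Call:
servo_tool --plan '[[[0.022,0.0225,-0.02,0,0.085],[0.0203,0.0225,-0.025,0,0.085],[0,0,-0.025,0,0.085],[0,0,-0.025,0,0.085],[0,0,-0.025,0,0.085],[0,0,-0.023,0,0.085],[0,0,0,0,0.085],[0,0,0,0,0.02],[0,0,0,0,0.02],[0,0,0,0,0.02]]]' --force 35

```text
time: 3.2
tool_pos: [615.7, 251.9, 91.8]
tcp_rot: [-180.0, -0.2, 6.5]
ft_force: [-0.7, 2.3, 1.5]
finger_gap: 42.9
grip_force: 0.9
```

Call:
servo_tool --plan '[[[0,0,0,0,0.02],[0,0,0,0,0.02],[0,0,0,0,0.02],[0,0,0,0,0.02]]]'

```text
time: 3.6
tool_pos: [615.5, 252.3, 91.8]
tcp_rot: [-180.0, -0.2, 6.5]
ft_force: [-0.3, -1.3, 6.7]
finger_gap: 34.7
grip_force: 35.3
```

Call:
servo_tool --plan '[[[0,0,0.03,0,0.02],[0,0,0.04,0,0.02],[0,0,0.03,0,0.02],[-0.0214,-0.039,0,0,0.02],[-0.0214,-0.039,0,0,0.02],[-0.0214,-0.039,0,0,0.02],[-0.0214,-0.039,0,0,0.02],[-0.0214,-0.039,0,0,0.02],[-0.0214,-0.039,0,0,0.02],[-0.0214,-0.039,0,0,0.02]]]'

```text
time: 4.6
tool_pos: [463.4, -22.1, 189.9]
tcp_rot: [180.0, -0.0, 6.5]
ft_force: [0.9, 0.1, -1.1]
finger_gap: 34.9
grip_force: 35.4
```

Call:
servo_tool --plan '[[[-0.0214,-0.039,0,0,0.02],[-0.0214,-0.039,0,0,0.02],[-0.0214,-0.039,0,0,0.02],[-0.0214,-0.039,0,0,0.02],[0,0,0,0,0.02],[0,0,0,0,0.02]]]'

```text
time: 5.2
tool_pos: [378.5, -177.7, 189.9]
tcp_rot: [180.0, -0.0, 6.3]
ft_force: [-0.8, 0.4, -0.8]
finger_gap: 34.6
grip_force: 35.5
```

```bash
python3 - <<'E'
from h import *
import pickle
for i in range(3):
    w=snap('wrist','w3.png'); s=sense(); print(s['tool_pos'],s['tcp_rot'],s['ft_force'],s['finger_gap'])
a=snap('top'); b=snap('scene'); pickle.dump((w,a,b),open('w3.pkl','wb'))
A=w['frame'][150:384,90:420]; B=b['frame'][140:280,150:290]
im=np.hstack([cv2.resize(A,(480,340)),cv2.resize(B,(320,340))]); cv2.imwrite('pics/w3c.png',im)
E
```

```text
[ 378.93559021 -176.8722395   189.79925107] [ 1.79999529e+02 -3.72457872e-02  6.44311526e+00] [ 1.06976407  0.45322633 -0.71756426] 34.9577688084417
[ 379.18628033 -176.35204465  189.70354288] [-1.79992519e+02 -2.62132547e-02  6.52840485e+00] [-0.33406677  0.46669004 -1.53310649] 34.71757453812944
[ 379.34112653 -176.04750604  189.6449066 ] [-1.79990135e+02 -1.76032435e-02  6.58775405e+00] [ 0.27199282  1.01075395 -2.60538088] 34.61304207394442
```

View pics/w3c.png

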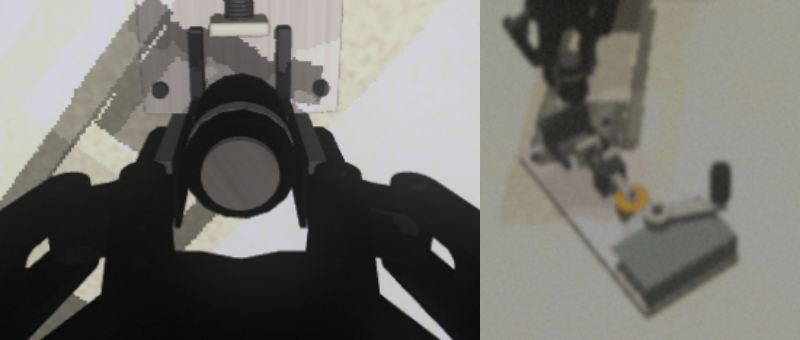

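The cell is held upright, with its button centred at crop (240,174). The nest walls' far ends are at crop (197,28) and (284,28), and the pad is at (240,27).

```bash
python3 - <<'E'
from h import *
import pickle
w,a,b=pickle.load(open('w3.pkl','rb'))
f=lambda u,v:(90+u*330/480,150+v*234/340)
print('button',onz(w,[f(240,174)],146.9).round(1))
W=onz(w,[f(190,28),f(204,28),f(277,28),f(291,28)],24).round(1);print(W)
print('pad face top ctr',onz(w,[f(239,24),f(239,35)],45).round(1),'screws',onz(w,[f(160,90),f(321,88)],12).round(1))
S=np.array([549,-157]);th=np.radians(186.6);ex=np.array([np.cos(th),np.sin(th)]);ey=np.array([-ex[1],ex[0]])
for p in list(W)+list(onz(w,[f(239,24),f(239,35)],45))+list(onz(w,[f(160,90),f(321,88)],12)): d=p[:2]-S; print((d@ex).round(1),(d@ey).round(1))
E
```

```text
button [[ 380.8 -175.9  146.9]]
[[ 397.5 -145.4   24. ]
 [ 398.4 -153.4   24. ]
 [ 403.1 -194.8   24. ]
 [ 404.  -202.7   24. ]]
pad face top ctr [[ 407.  -172.5   45. ]
 [ 401.2 -173.2   45. ]] screws [[ 353.3 -128.8   12. ]
 [ 366.1 -228.8   12. ]]
149.2 -28.9
149.2 -20.9
149.3 20.8
149.3 28.7
142.8 -0.9
148.7 -0.9
191.1 -50.5
190.0 50.3
```

Call:
servo_tool --plan '[[[-0.0005,-0.0005,-0.02,0,0.02],[0,0,-0.02,0,0.02],[0,0,-0.015,0,0.02],[0,0,-0.01,0,0.02],[0,0,0,0,0.02],[0,0,0,0,0.02]]]'

```text
time: 6.05
tool_pos: [378.7, -177.2, 124.9]
tcp_rot: [-180.0, 0.0, 6.6]
ft_force: [0.3, -0.8, -0.5]
finger_gap: 35.2
grip_force: 35.5
```

Call:
servo_tool --plan '[[[0,0,-0.006,0,0.02],[0,0,-0.005,0,0.02],[0,0,-0.004,0,0.02],[0,0,-0.003,0,0.02],[0,0,-0.002,0,0.02],[0,0,0,0,0.02]]]'

```text
time: 6.65
tool_pos: [378.1, -177.4, 104.2]
tcp_rot: [-180.0, 0.0, 6.5]
ft_force: [-0.4, 0.1, -1.6]
finger_gap: 35.2
grip_force: 35.5
```

Call:
servo_tool --plan '[[[0,0,-0.001,0,0.02],[0,0,0,0,0.02]]]'

```text
time: 6.85
tool_pos: [378.5, -177.6, 103.8]
tcp_rot: [180.0, -0.0, 6.5]
ft_force: [-1.0, 0.8, 1.0]
finger_gap: 35.2
grip_force: 35.6
```

```bash
python3 - <<'E'
from h import *
import pickle
w=snap('wrist','w4.png'); s=sense(); print(s['tool_pos'],s['ft_force'])
cv2.imwrite('pics/w4c.png',cv2.resize(w['frame'][140:340,150:360],None,fx=3,fy=3))
E
```

```text
[ 378.49539959 -177.55942109  103.81510019] [-2.03118666  0.40067189  0.62312516]
```

View pics/w4c.png

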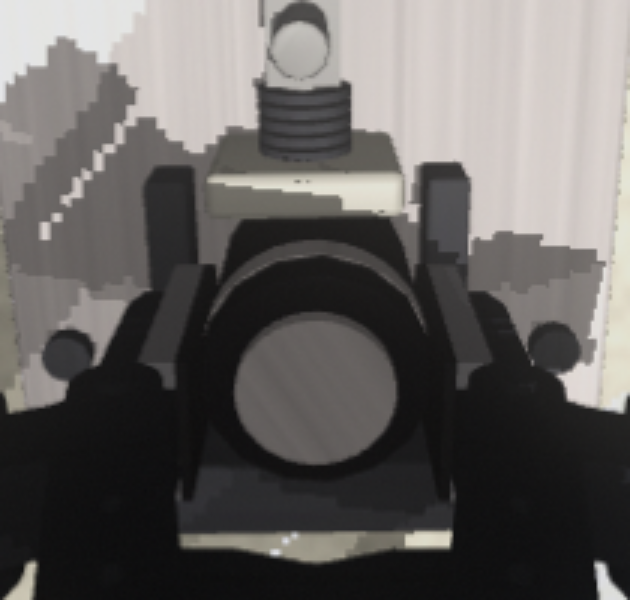

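The cell stands between the walls, pad and anvil (button at (315,388), pad at (305,190)), and the height says it's on the floor. I'll release it and rise.

Call:
servo_tool --plan '[[[0,0,0,0,0.06],[0,0,0,0,0.085],[0,0,0,0,0.085],[0,0,0,0,0.085],[0,0,0,0,0.085],[0,0,0.02,0,0.085],[0,0,0.04,0,0.085],[0,0,0.04,0,0.085],[0.03,0.015,0.02,0,0.085],[0.03,0.015,0,0,0.085]]]'

```text
time: 7.9
tool_pos: [441.0, -148.4, 228.3]
tcp_rot: [179.7, -0.4, 6.4]
ft_force: [0.4, -0.8, 0.4]
finger_gap: 85.0
grip_force: 0.0
```

```bash
python3 - <<'E'
from h import *
import pickle
w=snap('wrist'); s=sense(); print(s['tool_pos'],s['ft_force'])
a=snap('top')
pickle.dump(w,open('w5.pkl','wb'))
S=np.array([548,-155.5]);th=np.radians(186.6);ex=np.array([np.cos(th),np.sin(th)])
print(proj(w,[(563.3,-87.4,105),(548,-155.5,60),list(S+169.5*ex)+[61]]).round(0))
cv2.imwrite('pics/w5c.png',w['frame'])
E
```

```text
[ 443.55985859 -145.9788731   226.45549704] [-2.10742226  3.05679435  0.52510822]
[[176.  10.]
 [279.  63.]
 [276. 262.]]
```

View pics/w5c.png

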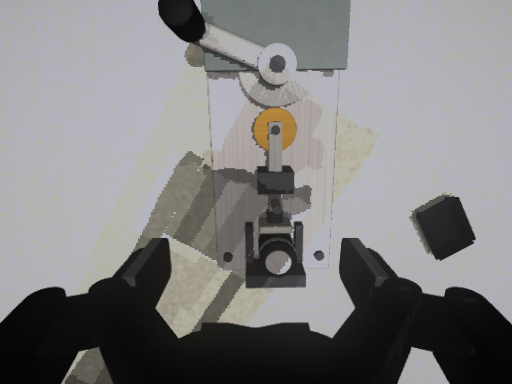

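The cell stands in the nest with its button at (279,262), the hub is at (277,64) and the handle top is near (178,10), all as predicted. Next I'll go over the handle.

Call:
servo_tool --plan '[[[0.03,0.015,0,0,0.085],[0.03,0.015,0,0,0.085],[0.03,0.015,0,0,0.085],[0.03,0.015,0,0,0.085],[0,0,0,0,0.085],[0,0,0,0,0.085],[0,0,0,0,0.085]]]'

```text
time: 8.7
tool_pos: [557.4, -87.9, 223.1]
tcp_rot: [-180.0, 0.1, 6.5]
ft_force: [0.3, -0.6, 0.0]
finger_gap: 84.7
grip_force: 0.0
```

Call:
servo_tool --plan '[[[0.0055,0.0005,-0.02,0,0.085],[0,0,-0.025,0,0.085],[0,0,-0.02,0,0.085],[0,0,-0.013,0,0.085],[0,0,-0.005,0,0.085],[0,0,0,0,0.04],[0,0,0,0,0.01],[0,0,0,0,0.01],[0,0,0,0,0.01],[0,0,0,0,0.01]]]' --force 40

```text
time: 9.7
tool_pos: [564.4, -87.0, 141.5]
tcp_rot: [180.0, -0.1, 6.5]
ft_force: [-0.6, 1.5, 3.4]
finger_gap: 22.3
grip_force: 39.0
```

Call:
servo_tool --plan '[[[0,0,0,0,0.01],[0,0,0,0,0.01],[0,0,0,0,0.01],[0,0,0,0,0.01]]]'

```text
time: 10.1
tool_pos: [564.4, -87.0, 141.5]
tcp_rot: [180.0, -0.1, 6.5]
ft_force: [-1.3, 0.0, 6.3]
finger_gap: 21.9
grip_force: 39.0
```

```bash
python3 - <<'E'
import numpy as np
for a in range(0,265,5):
    t=np.radians(76.2-np.array([a,a+5])); p=np.c_[np.cos(t),np.sin(t)]*70
    d=(p[1]-p[0])/1e3; q=p[0]+[547.7,-154.9]; print(a,'d',d.round(4),'at',q.round(1))
E
```

```text
0 d [ 0.0059 -0.0017] at [564.4 -86.9]
5 d [ 0.0057 -0.0022] at [570.3 -88.6]
10 d [ 0.0055 -0.0027] at [575.9 -90.9]
15 d [ 0.0052 -0.0032] at [581.4 -93.6]
20 d [ 0.0049 -0.0036] at [586.6 -96.7]
25 d [ 0.0046 -0.004 ] at [ 591.6 -100.3]
30 d [ 0.0042 -0.0044] at [ 596.2 -104.4]
35 d [ 0.0038 -0.0048] at [ 600.4 -108.8]
40 d [ 0.0034 -0.0051] at [ 604.2 -113.6]
45 d [ 0.0029 -0.0054] at [ 607.6 -118.6]
50 d [ 0.0025 -0.0056] at [ 610.5 -124. ]
55 d [ 0.002  -0.0058] at [ 613.  -129.6]
60 d [ 0.0014 -0.0059] at [ 614.9 -135.4]
65 d [ 0.0009 -0.006 ] at [ 616.4 -141.3]
70 d [ 0.0004 -0.0061] at [ 617.3 -147.3]
75 d [-0.0001 -0.0061] at [ 617.7 -153.4]
80 d [-0.0007 -0.0061] at [ 617.5 -159.5]
85 d [-0.0012 -0.006 ] at [ 616.9 -165.6]
90 d [-0.0017 -0.0059] at [ 615.7 -171.6]
95 d [-0.0022 -0.0057] at [ 614.  -177.5]
100 d [-0.0027 -0.0055] at [ 611.7 -183.1]
105 d [-0.0032 -0.0052] at [ 609.  -188.6]
110 d [-0.0036 -0.0049] at [ 605.9 -193.8]
115 d [-0.004  -0.0046] at [ 602.3 -198.8]
120 d [-0.0044 -0.0042] at [ 598.2 -203.4]
125 d [-0.0048 -0.0038] at [ 593.8 -207.6]
130 d [-0.0051
[... 440 characters left out ...]
at [ 531.  -222.9]
185 d [-0.0057  0.0022] at [ 525.1 -221.2]
190 d [-0.0055  0.0027] at [ 519.5 -218.9]
195 d [-0.0052  0.0032] at [ 514.  -216.2]
200 d [-0.0049  0.0036] at [ 508.8 -213.1]
205 d [-0.0046  0.004 ] at [ 503.8 -209.5]
210 d [-0.0042  0.0044] at [ 499.2 -205.4]
215 d [-0.0038  0.0048] at [ 495. -201.]
220 d [-0.0034  0.0051] at [ 491.2 -196.2]
225 d [-0.0029  0.0054] at [ 487.8 -191.2]
230 d [-0.0025  0.0056] at [ 484.9 -185.8]
235 d [-0.002   0.0058] at [ 482.4 -180.2]
240 d [-0.0014  0.0059] at [ 480.5 -174.4]
245 d [-0.0009  0.006 ] at [ 479.  -168.5]
250 d [-0.0004  0.0061] at [ 478.1 -162.5]
255 d [0.0001 0.0061] at [ 477.7 -156.4]
260 d [0.0007 0.0061] at [ 477.9 -150.3]
```

Call:
servo_tool --plan '[[[0.0059,-0.0017,0,0,0.01],[0.0057,-0.0022,0,0,0.01],[0.0055,-0.0027,0,0,0.01],[0.0052,-0.0032,0,0,0.01],[0.0049,-0.0036,0,0,0.01],[0,0,0,0,0.01]]]'

```text
time: 10.7
tool_pos: [591.3, -100.8, 141.5]
tcp_rot: [180.0, 0.0, 6.5]
ft_force: [-6.2, 0.2, 9.1]
finger_gap: 22.3
grip_force: 39.3
```

Call:
servo_tool --plan '[[[0.0046,-0.004,0,0,0.01],[0.0042,-0.0044,0,0,0.01],[0.0038,-0.0048,0,0,0.01],[0.0034,-0.0051,0,0,0.01],[0.0029,-0.0054,0,0,0.01],[0,0,0,0,0.01],[0,0,0,0,0.01]]]'

```text
time: 11.4
tool_pos: [609.5, -124.2, 141.4]
tcp_rot: [-180.0, 0.1, 6.5]
ft_force: [-6.8, 1.1, 10.1]
finger_gap: 21.9
grip_force: 39.6
```

Call:
servo_tool --plan '[[[0.0025,-0.0056,0.001,0,0.01],[0.002,-0.0058,0,0,0.01],[0,0,0,0,0.01],[0,0,0,0,0.01]]]'

```text
time: 11.8
tool_pos: [613.7, -135.0, 141.5]
tcp_rot: [-179.9, 0.1, 6.5]
ft_force: [-6.4, 2.1, 6.4]
finger_gap: 22.2
grip_force: 39.3
```

Call:
servo_tool --plan '[[[0.0014,-0.0059,0,0,0.01],[0.0009,-0.006,0,0,0.01],[0,0,0,0,0.01],[0,0,0,0,0.01]]]'

```text
time: 12.2
tool_pos: [616.0, -146.6, 141.5]
tcp_rot: [-179.9, 0.1, 6.5]
ft_force: [-5.9, 3.5, 5.7]
finger_gap: 22.3
grip_force: 39.5
```

```bash
cat >> h.py <<'E'
def yel(s):
    h=cv2.cvtColor(s['frame'],cv2.COLOR_BGR2HSV); m=cv2.inRange(h,(18,110,80),(32,255,255))
    m[:, :150]=0; m[:, 300:]=0; m[:150]=0; m[270:]=0
    M=cv2.moments(m,True); return M['m00'], (np.array([M['m10'],M['m01']])/max(M['m00'],1)).round(2)
E
python3 - <<'E'
from h import *
import pickle
a0,b0=pickle.load(open('s0.pkl','rb'))
b=snap('scene'); a=snap('top')
print(yel(b0),yel(b),yel(a0),yel(a))
S=np.array([547.7,-154.9]);th=np.radians(186.6);ex=np.array([np.cos(th),np.sin(th)])
print(proj(b,[list(S+k*ex)+[36] for k in (51,60)]))
E
```

```text
(83.0, array([215.78, 222.53])) (53.0, array([211.55, 221.6 ])) (15.0, array([298.6, 211.2])) (3.0, array([299., 211.]))
[[217.00904166 220.51676939]
 [215.12014704 218.42981265]]
```

Call:
servo_tool --plan '[[[-0.0005,-0.0061,0,0,0.01],[-0.0006,-0.0061,0,0,0.01],[0,0,0,0,0.01],[0,0,0,0,0.01]]]'

```text
time: 12.7
tool_pos: [616.0, -158.8, 141.6]
tcp_rot: [-179.9, -0.0, 6.5]
ft_force: [1.6, 5.6, 0.7]
finger_gap: 21.9
grip_force: 39.2
```

```bash
cat >> h.py <<'E'
C=np.array([547.7,-154.9])
def feel():
    F=[];P=[]
    s=sense();F=s['ft_force'];p=s['tool_pos'][:2]-C;t=np.arctan2(p[1],p[0])
    print('cw',round(76.2-np.degrees(t),1)%360,'r',np.hypot(*p).round(1),'Ft',(F[0]*np.sin(t)-F[1]*np.cos(t)).round(1),'Fr',(F[0]*np.cos(t)+F[1]*np.sin(t)).round(1),'Fz',F[2].round(1))
E
python3 -c "
from h import *
feel();b=snap('scene');feel();print(yel(b))"
```

```text
cw 79.4 r 68.4 Ft -5.6 Fr 1.3 Fz 0.7
cw 79.4 r 68.4 Ft -4.6 Fr 3.3 Fz 1.0
(39.0, array([211.08, 219.97]))
```

Call:
servo_tool --plan '[[[-0.0003,-0.0061,0,0,0.01],[-0.001,-0.006,0,0,0.01],[0,0,0,0,0.01],[0,0,0,0,0.01]]]'

```text
time: 13.15
tool_pos: [614.1, -171.9, 141.5]
tcp_rot: [180.0, 0.0, 6.5]
ft_force: [-2.4, -0.0, 3.2]
finger_gap: 22.0
grip_force: 39.6
```

Call:
servo_tool --plan '[[[-0.0017,-0.0059,0,0,0.01],[0,0,0,0,0.01],[0,0,0,0,0.01]]]'

```text
time: 13.45
tool_pos: [612.2, -178.3, 141.5]
tcp_rot: [180.0, 0.1, 6.5]
ft_force: [-5.6, -2.2, 4.1]
finger_gap: 21.9
grip_force: 39.7
```

```bash
python3 -c "
from h import *
feel();b=snap('scene');feel();print(yel(b))"
```

```text
cw 96.2 r 68.6 Ft 4.0 Fr -4.5 Fz 4.1
cw 96.2 r 68.6 Ft 4.2 Fr -3.4 Fz 3.7
(6.0, array([208.5, 219.5]))
```

Call:
servo_tool --plan '[[[-0.0023,-0.0057,0,0,0.01],[0,0,0,0,0.01],[0,0,0,0,0.01]]]'

```text
time: 13.8
tool_pos: [609.7, -184.3, 141.5]
tcp_rot: [180.0, 0.1, 6.5]
ft_force: [-6.9, -2.3, 5.0]
finger_gap: 22.0
grip_force: 39.8
```

```bash
python3 -c "
from h import *
feel();b=snap('scene');feel()"
```

```text
cw 101.6 r 68.6 Ft 5.1 Fr -5.2 Fz 5.0
cw 101.6 r 68.6 Ft 5.3 Fr -4.0 Fz 5.0
```

Call:
servo_tool --plan '[[[-0.002,-0.004,0,0,0.01],[0,0,0,0,0.01],[0,0,0,0,0.01]]]'

```text
time: 14.15
tool_pos: [607.9, -187.9, 141.5]
tcp_rot: [180.0, 0.0, 6.5]
ft_force: [-6.1, -1.0, 5.0]
finger_gap: 21.9
grip_force: 39.8
```

```bash
python3 -c "
from h import *
feel();b=snap('scene');feel()"
```

```text
cw 104.9 r 68.6 Ft 3.8 Fr -4.8 Fz 5.0
cw 104.9 r 68.7 Ft 4.1 Fr -4.2 Fz 4.8
```

Call:
servo_tool --plan '[[[-0.0022,-0.0032,0,0,0.01],[0,0,0,0,0.01],[0,0,0,0,0.01]]]'

```text
time: 14.5
tool_pos: [606.1, -190.7, 141.5]
tcp_rot: [180.0, -0.0, 6.5]
ft_force: [-2.2, -0.0, 3.3]
finger_gap: 22.1
grip_force: 39.7
```

```bash
python3 -c "
from h import *
feel();b=snap('scene');feel()"
```

```text
cw 107.7 r 68.5 Ft 1.2 Fr -1.8 Fz 3.3
cw 107.7 r 68.6 Ft 2.0 Fr -2.0 Fz 3.1
```

The force pulling the handle onward has nearly faded, so the roller is in the flat. I'll let go and rise.

Call:
servo_tool --plan '[[[0,0,0,0,0.03],[0,0,0,0,0.06],[0,0,0,0,0.085],[0,0,0,0,0.085],[0,0,0,0,0.085],[0,0,0.02,0,0.085],[0,0,0.03,0,0.085],[0,0,0.04,0,0.085],[0,0,0.04,0,0.085],[-0.04,0,0.03,0,0.085]]]'

```text
time: 15.55
tool_pos: [568.4, -190.4, 303.4]
tcp_rot: [180.0, -0.1, 6.6]
ft_force: [-0.9, -1.2, 1.7]
finger_gap: 84.7
grip_force: 0.0
```

Call:
servo_tool --plan '[[[-0.04,0,0,0,0.085],[-0.04,0,0,0,0.085],[-0.04,0,0,0,0.085],[0,0,0,0,0.085],[0,0,0,0,0.085]]]'

```text
time: 16.05
tool_pos: [445.8, -190.5, 302.0]
tcp_rot: [180.0, -0.1, 6.5]
ft_force: [0.3, -0.2, 0.4]
finger_gap: 85.2
grip_force: 0.0
```

```bash
python3 - <<'E'
from h import *
import pickle
w=snap('wrist','w6.png');pickle.dump(w,open('w6.pkl','wb'));s=sense();print(s['time'],s['tool_pos'],s['ft_force'])
E
```

```text
16.1 [ 446.53227839 -190.605622    302.15690027] [-0.39928702  0.05443621  0.28275051]
```

View pics/w6.png

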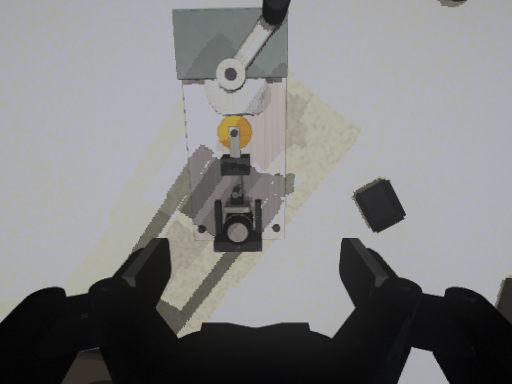

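The crank handle is now at (276,8), the hub at (231,73), the roller pin at (234,132) and the cell's button at (237,231), standing in the nest.

```bash
python3 - <<'E'
from h import *
import pickle
w1=pickle.load(open('w1.pkl','rb'));w=pickle.load(open('w6.pkl','rb'))
for s,p,h in((w1,(236,84),(233,26)),(w,(234,132),(231,73))):
    m=cv2.inRange(cv2.cvtColor(s['frame'],cv2.COLOR_BGR2HSV),(14,130,100),(32,255,255));x,y,ww,hh=cv2.boundingRect(max(cv2.findContours(m,0,2)[0],key=cv2.contourArea))
    q=onz(s,[(x+ww/2,y+hh/2)],36)[0]; c=onz(s,[h],60)[0]; pp=onz(s,[p],40)[0]
    print((x,y,ww,hh),'roller',q.round(1),'r-shaft',np.hypot(*(q-c)[:2]).round(1),'pin-shaft',np.hypot(*(pp-c)[:2]).round(1))
H=onz(w,[(276,8)],105)[0]; c=onz(w,[(231,73)],60)[0];d=(H-c)[:2];print('handle cw',76.2-np.degrees(np.arctan2(d[1],d[0])),np.hypot(*d), 'cell',onz(w,[(237,231)],61))
E
```

```text
(219, 65, 35, 36) roller [ 496.5 -161.5   36. ] r-shaft 51.0 pin-shaft 52.3
(218, 115, 33, 33) roller [ 488.4 -162.4   36. ] r-shaft 60.0 pin-shaft 60.3
handle cw 112.23163747011323 61.36742544404703 cell [[ 377.21533052 -177.3847265    61.        ]]
```

```bash
python3 -c "
from h import *
print(r.hand_in())"
```

```text
the job is handed in; nothing more can be done
None
```

The job is handed in: the tall black cell stands in the nest, pressed against the anvil. The crank was let go in the flat dwell, where the roller measured about 9 mm of travel. I did not touch the bystanders.

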